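# Set and clamp the book stand's sliding leg

## Task

The mug stands in the way of the book stand's sliding leg: slide it sideways, without lifting it, from the paper ring in front of the stand to the middle of the free paper ring beside it. Then use the post on the cam lever to pull the spring-loaded leg out, with the lever still open, until its pointer is in line with the ridge of the small index tab on the bed's right-hand edge, and swing the lever fully closed while you keep the leg at that mark. Finish still holding the lever post, lever closed and leg at the mark (I will tighten the nut), and leave the balm tin, tape measure and eraser alone.

Things in the scene. Friction and masses are not known exactly. Their poses are not given: they have to be found in the camera images.
- stand: low aluminium book stand fixed to the table: bed 275 x 120 x 8 mm with two rails (tops at z 23 mm) along its x axis and a leaning wooden back rest 220 mm wide, about 170 mm high, whose foot is at x = +102 mm. Origin on the table surface, under the cam lever's pivot when the leg is fully in; -x is its front (towards the robot), z up
- leg (a joint): steel sliding leg, 42 mm wide, cross foot 90 mm wide, 28 mm high, front face 157 mm ahead of the lever pivot. Value: how far it is pulled out to the stand's -x, 0 (in) to 0.105 m; the mark lies at 0.045 to 0.09. A spring pulls it in with 1.8 N at 0 to 3 N (friction 0.5 N): let go, it runs back. The closed cam alone does not lock it
- lever (a joint): black cam lever on the leg, swings level about an upright pivot on the leg's centre line: 0 closed (arm along the leg to stand -x), 1.1 rad fully open (arm turned to stand +y); starts at 0.9 to 1.1. Stays where left (light friction). The post moves leg and lever: post centre at stand x = -leg - 0.075 cos(lever), y = 0.075 sin(lever) (m)
- lever_post (a point): grip point of the lever's upright round post, 16 mm in diameter, at the end of the arm, 75 mm from the pivot; the post stands from z 31 to 78 mm above the table, this point is on its axis at z 62 mm. The arm under it is 14 mm wide with its top at z 38 mm
- leg_pointer (a point): tip of the black pointer, 3 mm wide, that stands out from the leg's black cam block to the stand's -y; it is level with the pivot in x, 38 mm to -y of it, at z 26 mm
- index_tab: small steel index tab fixed on the bed's -y edge, 14 x 14 mm, with a ridge 3 mm wide, 20 mm high, along its y axis; origin at the middle of its underside, under the ridge, 8 mm above the table; axes parallel to the stand's. The leg is at its mark when the pointer has the same stand x as the ridge
- mug: loose white mug, 92 mm across, 95 mm high, 0.2 to 0.35 kg (not the mug at the back of the table); origin at table level, z up; round body's axis at its own y = +17 mm; handle points to its own -y
- mug_axis (a point): axis of the mug's round body, at its underside
- mug_handle (a point): middle of the mug's handle (12 mm thick along the mug's x, reaching from the wall at own y = -35 to -63 mm, z 14 to 86 mm), at z 65 mm
- ring_front: flat paper ring on the table, outer diameter 111 mm, in front of the stand, on which the mug stands at first; origin at its centre
- ring_side: the same kind of flat paper ring, free, on the left or right of the first one; origin at its centre. The rings have no height to speak of
- balm_tin: loose grey round tin, 60 mm across, 26 mm high, on the other side of the mug; origin under its centre
- tape_measure: loose pocket tape measure, 60 x 74 x 30 mm, right of the stand; origin on its underside
- eraser: loose eraser, 24 x 52 x 12 mm, left of the stand; origin on its underside
Not all that is in view belongs to the job. There is more than one size of the mug; the job needs the middle-sized.

How it is judged:
On the way, in this order (a step that is already met when the one before it is completed fails the run):
1. the mug stands on the side ring, upright, with the leg still in (horizontal distance between mug_axis and ring_side below 0.015 m and angle between mug's own z axis and vertical below 0.1 rad and height (world z) of mug below 0.005 m and value of joint leg below 0.02 m), for 0.2 s.
2. the leg is pulled out to its mark with the lever still open (not (x of leg_pointer in the frame of index_tab above 0.007 m or x of leg_pointer in the frame of index_tab below -0.007 m) and value of joint lever above 0.75 rad and contact force between the fingers and lever above 1 N), for 0.2 s.
At the end, for the whole second after the job is handed in: The leg's pointer is within 7 mm of the index tab's ridge along the slide, the lever is within 0.12 rad of closed, the fingers bear on the lever with more than 1 N and hold the leg still against its spring; the mug stands upright on the table with its axis within 15 mm of the side ring's centre (not (x of leg_pointer in the frame of index_tab above 0.007 m or x of leg_pointer in the frame of index_tab below -0.007 m) and value of joint lever below 0.12 rad and velocity of joint leg between -0.01 and 0.01 m/s and contact force between the fingers and lever above 1 N and horizontal distance between mug_axis and ring_side below 0.015 m and angle between mug's own z axis and vertical below 0.1 rad and height (world z) of mug below 0.005 m); the arm keeps its last pose, push and grip.
It fails at once if the mug is lifted (more than 8 mm) or tipped (height (world z) of mug above 0.008 m or angle between mug's own z axis and vertical above 0.25 rad).
It fails at once if the leg pushes the mug (contact force between leg and mug above 1 N).
It fails at once if the lever is swung towards closed (below 0.6 rad) while the leg is more than 12 mm off its mark (value of joint lever below 0.6 rad and (x of leg_pointer in the frame of index_tab above 0.012 m or x of leg_pointer in the frame of index_tab below -0.012 m)).
It fails at once if the balm tin, tape measure or eraser is moved more than 20 mm (distance of any of balm_tin, tape_measure, eraser from where it was at the start of the episode above 0.02 m).
It also fails if it takes over 64 s, if anything falls off the work surface, if the arm or the gripper's body presses on something with over 40 N, if the wrist force passes 120 N, or if a joint passes its speed limit or range.

## Robot

A 7-joint arm with a two-finger parallel gripper is mounted at the origin on a cart in front of the work surface, level with it; the furniture and walls round the work are solid. World frame = base frame: x ahead of the robot, y to its left, z up, the work surface at z = 0. Lengths are in m, angles in rad, forces in N, time in s.
With the tool pointing down it reaches from about 0.425 to 0.875 m from the base axis. Payload 4.7 kg.
Tool frame: the origin (TCP) lies on the centre line of the jaws, within the pads' length; the fingertips stand 22 mm ahead of it and the grasp point (between the pads) lies 3 mm ahead of it (ctrl.tcp_to_tips is the z of the fingertips in the tool frame, in m); z points along the fingers, y is the direction in which the jaws open and shut (so a half turn about z gives the same grasp; the last joint's range is limited). The gripper opens to 87 mm and grips with 3 to 60 N. Pads are 19 mm wide; open, the fingers measure 117 mm over their backs; the gripper's body (75 mm by 190 mm) begins 51 mm behind the grasp point.
Start: joints at [1.364, 0.321, -0.07, 1.45, 0.023, 1.371, -0.057], TCP at [0.142, -0.634, 0.245] pointing down, gripper open.
Joint ranges: [-2.86, 2.86], [-0.3, 2.09], [-1.38, 1.24], [0.06, 2.45], [-1.56, 4.7], [0.09, 2.05], [-2.69, 2.69]. Speed limits (rad/s): [2.57, 2.57, 3.14, 3.14, 3.14, 3.14, 3.14].

## Interface

Orientations are given as a rotation vector (axis times angle).
In Python, from bench import ctrl, cams gives the robot as it stands.
- The arm moves only by the tool move_arm, never from a script. Its argument "deltas" is a list of rows, each an object with "linear": the shift along the tool's x, y, z as a fraction of full scale, a list of three; "turn": the turn, a rotation vector about the tool's x, y, z as a fraction of full scale, a list of three; "claw": the closure, from 0 (fully open) to 1 (shut). In form: [{"linear": [tx, ty, tz], "turn": [wx, wy, wz], "claw": claw}, ...]. A call has 1 to 20 rows; each row shifts and turns the commanded pose from where the row before left it, along the tool's axes as they then stand; what a row does not reach is not made up. Full scale, the value 1, is 0.03 m for a shift and 4 degrees for a turn. A row lasts 1/12 s, in which the tool goes at most 41.7 mm and 7.16 degrees, less where a joint would pass 70% of its speed; a pose out of reach is approached as far as the arm can. A call with a number of a shift or a turn outside -1 to 1 is refused whole. A call with a gripper value outside its range is refused whole. The fingers move at their own pace and stop on an object; "grip_force" is the grip in N (left out, the last holds). Time passes only in rows, so rows that do not move let the fingers close. It gives the time, the measured TCP pose, the force and the opening at its end, in the units of the state.
- ctrl.get_state(): the state, without advancing time (a new reading comes with each control period).
- cams.get_image(name): name is "scene" or "top" or "wrist"; returns a dict with "image" (420x560x3 uint8, red, green, blue), "K" (3x3 intrinsics, pixels), "k1" (the pictures are not rectified: a ray, as slopes to the right and down, at radius r is drawn at 1 + k1 r^2 times it, then the intrinsics apply), "world_from_camera" (4x4, takes a point from camera to world coordinates); the wrist camera has in their place "tool_from_camera" (4x4, takes a point from camera to tool coordinates, whose origin is the TCP and whose axes are the flange's). Camera axes: x right, y down, z forward; pixel columns grow to the right and rows downward; lengths in m; the calibration is good to about 2 mm. A picture is of the moment at which its call begins: read the wrist's pose just before it. There is no depth.
- ctrl.close_job(): hands the job in, once; it reports no verdict.
The state is a dict: "time": time; "joint_positions": joint angles; "qd": joint speeds; "joint_torque": joint torques, N m; "position": TCP position; "tool_rot": TCP orientation; "ft_force": force on the tool from outside, world axes, zero at the start; "torque": the same for the moment, N m; "grip_width": opening from 0.0 (shut) to 1.0 (fully open).
Only numpy, scipy, OpenCV 4.12 (cv2) and the standard library are available. Lean on these libraries where they do the work, as an engineer would, in place of code of your own. Each camera call takes 0.05 s, during which the arm holds its last target. There are 200 camera calls.

## Working session

There is one attempt and no reset: what is moved stays moved. The work goes in short steps, Python scripts to look and compute and a tool call to move; the robot and the scene stay as the last step left them, time stands still between calls to the robot, and variables do not carry over. Pictures are saved under pics/ and viewed, about 8 in all and at most 12, crops included, and the job is handed in when it is done.

Besides the shell and the picture viewer there is one more tool, called as name(argument=value, ...), one argument or row to a line, values as JSON. move_arm: Moves the arm, as the interface text tells. Shift numbers are shares of 0.03 m and turn numbers shares of 4 degrees, none past 1 either way. Its arguments: {"type":"object","properties":{"deltas":{"type":"array"},"grip_force":{"type":"number"}},"required":["deltas"]}

```bash
mkdir -p pics; cat > h.py <<'E'
import numpy as np, cv2
from bench import ctrl, cams
from scipy.spatial.transform import Rotation as R
def grab(n,fn=None):
    s=ctrl.get_state(); d=cams.get_image(n)
    if n=="wrist":
        T=np.eye(4);T[:3,:3]=R.from_rotvec(s["tool_rot"]).as_matrix();T[:3,3]=s["position"]
        d["world_from_camera"]=T@np.array(d["tool_from_camera"])
    if fn: cv2.imwrite("pics/"+fn,np.ascontiguousarray(d["image"][:,:,::-1]))
    np.savez("last_"+n+".npz",**{k:np.array(v) for k,v in d.items()})
    return d
def load(n): return dict(np.load("last_"+n+".npz"))
def ray(d,u,v):
    K=np.array(d["K"]);k=float(d["k1"])
    p=cv2.undistortPoints(np.array([[[u,v]]],float),K,np.array([k,0,0,0.]))[0,0]
    T=np.array(d["world_from_camera"]);return T[:3,3],T[:3,:3]@np.array([p[0],p[1],1])
def onz(d,u,v,z):
    o,r=ray(d,u,v);return o+r*(z-o[2])/r[2]
def proj(d,P):
    T=np.linalg.inv(np.array(d["world_from_camera"]));c=T[:3,:3]@np.array(P)+T[:3,3]
    x,y=c[:2]/c[2];f=1+float(d["k1"])*(x*x+y*y);K=np.array(d["K"])
    return K[0,0]*x*f+K[0,2],K[1,1]*y*f+K[1,2]
E
python3 - <<'E'
from h import *
for n in("scene","top"):
    d=grab(n,n+"0.png");print(n,d["K"],d["k1"],d["world_from_camera"])
a=np.hstack([cv2.imread("pics/scene0.png"),cv2.imread("pics/top0.png")])
print(ctrl.get_state(),ctrl.tcp_to_tips)
E
```

```text
scene [[378.99954453   0.         282.57520368]
 [  0.         378.99954453 211.14407737]
 [  0.           0.           1.        ]] -0.07279655065581778 [[-0.57793077 -0.45352086  0.67846508 -0.15325731]
 [-0.8159305   0.30489271 -0.49122077  0.56928954]
 [ 0.01591981 -0.83747195 -0.54624838  0.63029263]
 [ 0.          0.          0.          1.        ]]
top [[456.61244671   0.         275.97562676]
 [  0.         456.61244671 211.71604774]
 [  0.           0.           1.        ]] -0.023263285745948208 [[ 0.00736945 -0.99174489  0.12801471  0.39234461]
 [-0.99974441 -0.00457093  0.02214096  0.03232059]
 [-0.02137304 -0.12814516 -0.99152509  1.03434115]
 [ 0.          0.          0.          1.        ]]
{'time': 0.1, 'joint_positions': array([ 1.36410127,  0.32178151, -0.07011672,  1.45154169,  0.02261692,
        1.37081485, -0.0569016 ]), 'qd': array([ 0.00113576, -0.00184537,  0.00131423, -0.00325309,  0.00067377,
        0.0004826 ,  0.00054542]), 'joint_torque': array([-1.88390995e-04, -4.92569160e+01, -4.05783020e-01, -3.13399172e+01,
       -6.42319769e-02,  3.94957792e-02,  7.18140700e-05]), 'position': array([ 0.14222118, -0.63377971,  0.2435556 ]), 'tool_rot': array([-3.12073471e+00, -3.46022251e-01,  4.58987290e-04]), 'ft_force': array([-0.5176894 , -0.03417181, -0.41170731]), 'torque': array([-0.01336195,  0.04552471, -0.02535175]), 'grip_width': 1.0049485025295428} 0.022
```

View pics/top0.png

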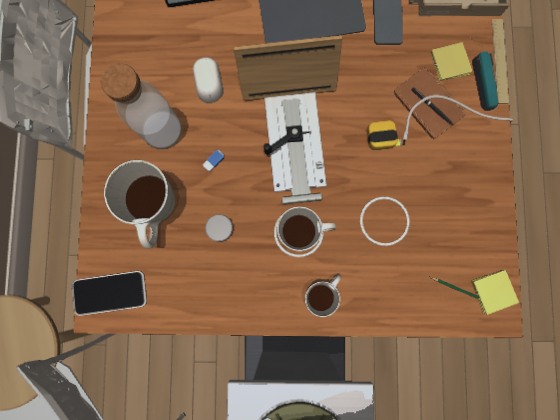

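View pics/scene0.png

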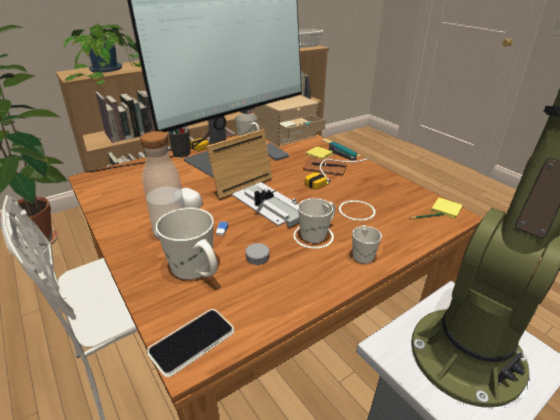

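The top view shows three mugs: a large one at (145,195), a middle one at (299,231) standing on a ring, and a small one at (322,298). The middle one fits: it is in front of the stand, on the ring and next to the free ring at (385,221). Its handle points image-right, which is -y. The tin is at (219,228), the tape at (383,134) and the eraser at (213,160). I'll confirm this in a crop.

```bash
python3 - <<'E'
from h import *
d=load("top"); im=d["image"]; hsv=cv2.cvtColor(im,cv2.COLOR_RGB2HSV)
m=((hsv[...,1]<70)&(hsv[...,2]>130)).astype(np.uint8)
def blob(u0,u1,v0,v1):
    k=np.zeros_like(m);k[v0:v1,u0:u1]=m[v0:v1,u0:u1];return k
k=blob(350,420,190,255);c,_=cv2.findContours(k,cv2.RETR_EXTERNAL,cv2.CHAIN_APPROX_NONE)
c=max(c,key=cv2.contourArea);P=np.array([onz(d,*p[0],0)[:2] for p in c.astype(float)])
print("ring",cv2.fitEllipse(P.astype(np.float32)*1000), cv2.boundingRect(c))
c=cv2.imread("pics/top0.png")[80:270,250:425];cv2.imwrite("pics/crop1.png",cv2.resize(c,None,fx=3.1,fy=3.1,interpolation=cv2.INTER_CUBIC))
for n,(u,v) in dict(mug=(299,231),h=(330,227),tin=(219,228),post=(269,150),piv=(294,132)).items(): print(n,onz(d,u,v,{'mug':.09,'h':.08,'tin':.026,'post':.078,'piv':.04}[n]).round(3))
print(proj(load("scene"),onz(d,299,231,.09)),proj(load("scene"),onz(d,385,221,0)))
E
```

```text
ring ((506.6736145019531, -190.57591247558594), (110.22503662109375, 110.6475601196289), 4.922390937805176) (360, 196, 50, 50)
mug [0.474 0.005 0.09 ]
h [ 0.484 -0.06   0.08 ]
tin [0.485 0.181 0.026]
post [0.65  0.07  0.078]
piv [0.701 0.015 0.04 ]
(np.float64(316.31625079434076), np.float64(209.6211743472753)) (np.float64(357.30668675316196), np.float64(210.09638895645608))
```

View pics/crop1.png

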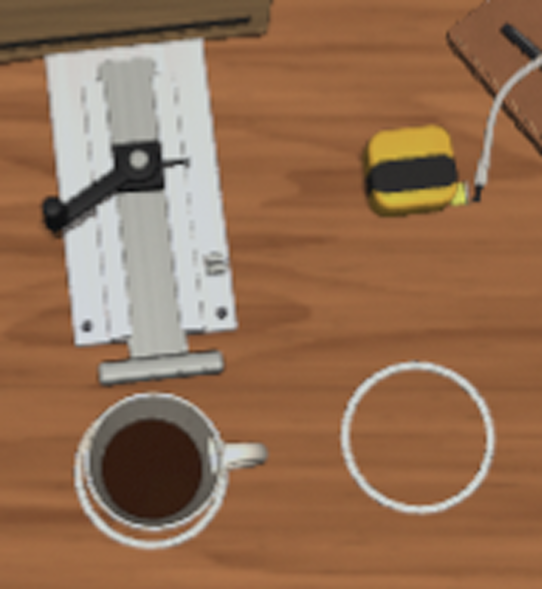

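The crop confirms it: the middle mug at crop (157,460) stands on the front ring with its handle at crop (245,455). The free ring is at (418,437), which gives world (0.507,-0.191). The pivot is at (140,160), the post at (55,213), the pointer at (187,162) and the index tab at (216,262). I'm moving over the handle now.

move_arm(
  deltas=[
    {"linear": [0.9, -0.95, 0], "turn": [0, 0, 0], "claw": 0},
    {"linear": [0.9, -0.95, 0], "turn": [0, 0, 0], "claw": 0},
    {"linear": [0.9, -0.95, 0], "turn": [0, 0, 0], "claw": 0},
    {"linear": [0.9, -0.95, 0], "turn": [0, 0, 0], "claw": 0},
    {"linear": [0.9, -0.95, 0], "turn": [0, 0, 0], "claw": 0},
    {"linear": [0.9, -0.95, 0], "turn": [0, 0, 0], "claw": 0},
    {"linear": [0.9, -0.95, 0], "turn": [0, 0, 0], "claw": 0},
    {"linear": [0.9, -0.95, 0], "turn": [0, 0, 0], "claw": 0},
    {"linear": [0.9, -0.95, 0], "turn": [0, 0, 0], "claw": 0},
    {"linear": [0.9, -0.95, 0], "turn": [0, 0, 0], "claw": 0},
    {"linear": [0.9, -0.95, 0], "turn": [0, 0, 0], "claw": 0},
    {"linear": [0.9, -0.95, 0], "turn": [0, 0, 0], "claw": 0},
    {"linear": [0.9, -0.95, 0], "turn": [0, 0, 0], "claw": 0},
    {"linear": [0.9, -0.95, 0], "turn": [0, 0, 0], "claw": 0},
    {"linear": [0.9, -0.95, 0], "turn": [0, 0, 0], "claw": 0},
    {"linear": [0.9, -0.95, 0], "turn": [0, 0, 0], "claw": 0},
    {"linear": [0, 0, 0], "turn": [0, 0, -1], "claw": 0},
    {"linear": [0, 0, 0], "turn": [0, 0, -1], "claw": 0},
    {"linear": [0, 0, 0], "turn": [0, 0, -1], "claw": 0},
    {"linear": [0, 0, 0], "turn": [0, 0, -1], "claw": 0},
  ],
)

```text
time: 1.77
position: [0.4638, -0.0943, 0.2441]
tool_rot: [-3.042, -0.784, 0.001]
ft_force: [-0.2, -0.1, -0.4]
grip_width: 1.001
```

move_arm(
  deltas=[
    {"linear": [0, 0, 0], "turn": [0, 0, -1], "claw": 0},
    {"linear": [0, 0, 0], "turn": [0, 0, -1], "claw": 0},
    {"linear": [0, 0, 0], "turn": [0, 0, -1], "claw": 0},
    {"linear": [0, 0, 0], "turn": [0, 0, -1], "claw": 0},
    {"linear": [0, 0, 0], "turn": [0, 0, -1], "claw": 0},
    {"linear": [0, 0, 0], "turn": [0, 0, -1], "claw": 0},
    {"linear": [0, 0, 0], "turn": [0, 0, -1], "claw": 0},
    {"linear": [0, 0, 0], "turn": [0, 0, -1], "claw": 0},
    {"linear": [0, 0, 0], "turn": [0, 0, -1], "claw": 0},
    {"linear": [0, 0, 0], "turn": [0, 0, -1], "claw": 0},
    {"linear": [0, 0, 0], "turn": [0, 0, -1], "claw": 0},
    {"linear": [0, 0, 0], "turn": [0, 0, -1], "claw": 0},
    {"linear": [0, 0, 0], "turn": [0, 0, -1], "claw": 0},
    {"linear": [0, 0, 0], "turn": [0, 0, -1], "claw": 0},
    {"linear": [0, 0, 0], "turn": [0, 0, -1], "claw": 0},
    {"linear": [0, 0, 0], "turn": [0, 0, -1], "claw": 0},
    {"linear": [0, 0, 0], "turn": [0, 0, -1], "claw": 0},
    {"linear": [0, 0, 0], "turn": [0, 0, 0], "claw": 0},
    {"linear": [0, 0, 0], "turn": [0, 0, 0], "claw": 0},
  ],
)

```text
time: 3.35
position: [0.4637, -0.0946, 0.2442]
tool_rot: [-2.091, -2.344, 0.001]
ft_force: [0.3, -0.5, -0.1]
grip_width: 0.997
```

```bash
cat >> h.py <<'E'
def pose():
    s=ctrl.get_state();M=R.from_rotvec(s["tool_rot"]).as_matrix()
    print("t",round(s["time"],2),"pos",np.round(s["position"],4),"x_yaw",np.degrees(np.arctan2(M[1,0],M[0,0])).round(2),"z",M[:,2].round(3),"F",np.round(s["ft_force"],1),"grip",round(s["grip_width"],3),"q",np.round(s["joint_positions"],2))
    return np.array(s["position"]),M
def rel(P): # shift in units to put TCP at P
    p,M=pose();print("units",np.round(M.T@(np.array(P)-p)/0.03,2))
E
python3 - <<'E'
from h import *
pose();d=grab("wrist","w1.png");T=np.array(d["tool_from_camera"]);print(T.round(3))
E
```

```text
t 3.35 pos [ 0.4637 -0.0946  0.2442] x_yaw 96.54 z [-0.001  0.    -1.   ] F [ 0.3 -0.5 -0.1] grip 0.997 q [ 0.79 -0.04 -0.62  1.85 -0.02  1.32  0.29]
[[-0.    -0.955 -0.296  0.082]
 [ 1.    -0.    -0.     0.001]
 [-0.    -0.296  0.955 -0.139]
 [ 0.     0.     0.     1.   ]]
```

View pics/w1.png

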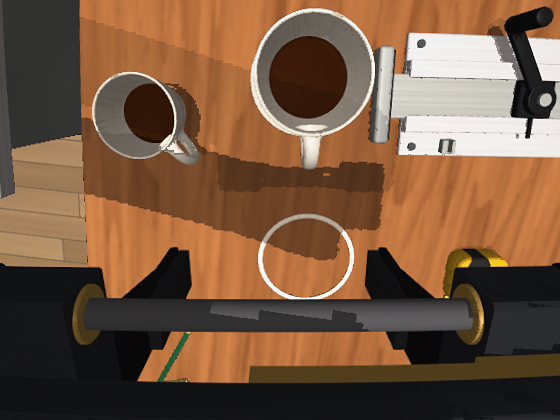

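In the wrist view the rim centre is near (313,73), the handle runs from (311,130) to (310,168), and the free ring is at (306,257). The stand is on the right, with the post at (535,18), the pivot at (543,98), the pointer at (528,132) and the tab at (448,145).

```bash
python3 - <<'E'
from h import *
d=load("wrist");im=d["image"];hsv=cv2.cvtColor(im,cv2.COLOR_RGB2HSV)
m=((hsv[...,1]<60)&(hsv[...,2]>60)).astype(np.uint8)
n,l,s,c=cv2.connectedComponentsWithStats(m[:200,:]);L=[i for i in range(1,n) if 245<s[i][0]+s[i][2]/2<380 and s[i][4]>1000]
print(s[L])
for z in(.095,):
  P=np.array([onz(d,*p,z)[:2] for p in [(250,73),(376,68),(313,8),(258,40),(366,40),(268,118),(355,118)]])*1000
  print(z,cv2.fitEllipse(P.astype(np.float32)))
b,r=cv2.minEnclosingCircle(P.astype(np.float32));print(b,r)
for v in(142,150,158):
    row=np.where(m[v,290:335])[0]+290;print(v,row.min(),row.max(),onz(d,row.mean(),v,.086).round(4))
rg=np.array([onz(d,*p,0)[:2] for p in [(258,257),(354,257),(306,214),(306,300)]]);print("ring",rg.mean(0),np.ptp(rg,0))
t=load("top");print("top rim",onz(t,300.6,228.4,.095),onz(t,250+157/3.1,80+405/3.1,.095), "piv",onz(d,543,98,.045),"post",onz(d,535,18,.078))
E
```

```text
[]
0.095 ((479.5223083496094, 4.883656024932861), (91.79924774169922, 94.84815216064453), 87.51610565185547)
(479.88775634765625, 5.611426830291748) 47.47303771972656
142 301 319 [ 0.4855 -0.0467  0.086 ]
150 301 318 [ 0.486  -0.0532  0.086 ]
158 302 317 [ 0.4869 -0.0597  0.086 ]
ring [ 0.5081851  -0.18865317] [0.11041321 0.10818532]
top rim [0.4791544  0.00223298 0.095     ] [0.51609618 0.00215817 0.095     ] piv [0.69951546 0.01585307 0.045     ] post [0.65110484 0.07223628 0.078     ]
```

```bash
python3 -c "
from h import *
rel([.487,-.064,.068])"
```

```text
t 3.4 pos [ 0.4638 -0.0946  0.2444] x_yaw 96.54 z [-0.  0. -1.] F [ 0.5 -1.   0.5] grip 1.003 q [ 0.79 -0.04 -0.62  1.85 -0.02  1.32  0.29]
units [0.93 0.89 5.88]
```

move_arm(
  deltas=[
    {"linear": [0.47, 0.45, 0], "turn": [0, 0, 0], "claw": 0},
    {"linear": [0.46, 0.44, 0], "turn": [0, 0, 0], "claw": 0},
    {"linear": [0, 0, 0.7], "turn": [0, 0, 0], "claw": 0},
    {"linear": [0, 0, 0.7], "turn": [0, 0, 0], "claw": 0},
    {"linear": [0, 0, 0.7], "turn": [0, 0, 0], "claw": 0},
    {"linear": [0, 0, 0.7], "turn": [0, 0, 0], "claw": 0},
    {"linear": [0, 0, 0.7], "turn": [0, 0, 0], "claw": 0},
    {"linear": [0, 0, 0.7], "turn": [0, 0, 0], "claw": 0},
    {"linear": [0, 0, 0.6], "turn": [0, 0, 0], "claw": 0},
    {"linear": [0, 0, 0.5], "turn": [0, 0, 0], "claw": 0},
    {"linear": [0, 0, 0.4], "turn": [0, 0, 0], "claw": 0},
    {"linear": [0, 0, 0.18], "turn": [0, 0, 0], "claw": 0},
    {"linear": [0, 0, 0], "turn": [0, 0, 0], "claw": 0},
    {"linear": [0, 0, 0], "turn": [0, 0, 0], "claw": 0},
  ],
)

```text
time: 4.57
position: [0.4876, -0.0638, 0.0685]
tool_rot: [2.089, 2.346, 0.0]
ft_force: [0.3, -0.3, -0.5]
grip_width: 0.999
```

```bash
python3 - <<'E'
from h import *
pose();d=grab("wrist","w2.png")
E
```

```text
t 4.57 pos [ 0.4876 -0.0638  0.0685] x_yaw 96.63 z [ 0.  0. -1.] F [ 0.3 -0.3 -0.5] grip 0.999 q [ 0.69  0.21 -0.67  2.01  0.16  0.97  0.06]
```

View pics/w2.png

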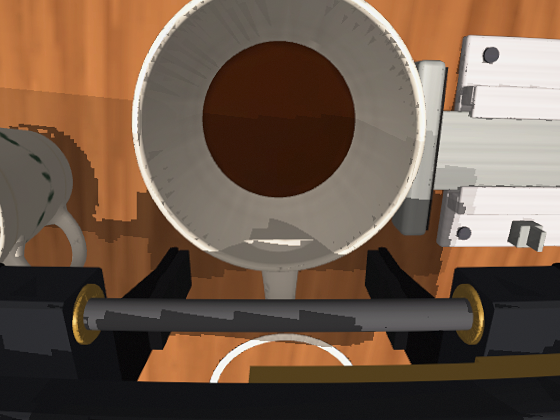

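The handle at (280,285) is centred between the fingers and the rim's near edge is clear at (280,270). I'll close the grip.

move_arm(
  deltas=[
    {"linear": [0, 0, 0], "turn": [0, 0, 0], "claw": 1},
    {"linear": [0, 0, 0], "turn": [0, 0, 0], "claw": 1},
    {"linear": [0, 0, 0], "turn": [0, 0, 0], "claw": 1},
    {"linear": [0, 0, 0], "turn": [0, 0, 0], "claw": 1},
    {"linear": [0, 0, 0], "turn": [0, 0, 0], "claw": 1},
    {"linear": [0, 0, 0], "turn": [0, 0, 0], "claw": 1},
    {"linear": [0, 0, 0], "turn": [0, 0, 0], "claw": 1},
    {"linear": [0, 0, 0], "turn": [0, 0, 0], "claw": 1},
    {"linear": [0, 0, 0], "turn": [0, 0, 0], "claw": 1},
    {"linear": [0, 0, 0], "turn": [0, 0, 0], "claw": 1},
  ],
  grip_force=15,
)

```text
time: 5.45
position: [0.4872, -0.0639, 0.0681]
tool_rot: [-2.089, -2.347, 0.0]
ft_force: [-0.3, -0.4, 0.0]
grip_width: 0.321
```

```bash
python3 -c "
from h import *
p,M=pose();print(M.T@np.array([.0277,-.1935,0])/.03)"
```

```text
t 5.45 pos [ 0.4872 -0.0639  0.0681] x_yaw 96.65 z [-0. -0. -1.] F [-0.3 -0.4  0. ] grip 0.321 q [ 0.69  0.21 -0.67  2.01  0.16  0.97  0.06]
[-6.51353362e+00  1.70070829e-01  3.19581613e-04]
```

move_arm(
  deltas=[
    {"linear": [0, 0, 0], "turn": [0, 0, 0], "claw": 1},
    {"linear": [0, 0, 0], "turn": [0, 0, 0], "claw": 1},
    {"linear": [0, 0, 0], "turn": [0, 0, 0], "claw": 1},
    {"linear": [0, 0, 0], "turn": [0, 0, 0], "claw": 1},
    {"linear": [0, 0, 0], "turn": [0, 0, 0], "claw": 1},
    {"linear": [0, 0, 0], "turn": [0, 0, 0], "claw": 1},
    {"linear": [-0.1, 0, 0], "turn": [0, 0, 0], "claw": 1},
    {"linear": [-0.1, 0, 0], "turn": [0, 0, 0], "claw": 1},
    {"linear": [-0.1, 0, 0], "turn": [0, 0, 0], "claw": 1},
    {"linear": [0, 0, 0], "turn": [0, 0, 0], "claw": 1},
  ],
)

```text
time: 6.28
position: [0.4883, -0.0735, 0.0681]
tool_rot: [-2.09, -2.346, 0.0]
ft_force: [-1.3, 0.7, 1.4]
grip_width: 0.142
```

```bash
python3 -c "
from h import *
pose()"
```

```text
t 6.28 pos [ 0.4883 -0.0735  0.0681] x_yaw 96.61 z [-0. -0. -1.] F [-1.3  0.7  1.4] grip 0.142 q [ 0.71  0.22 -0.66  2.01  0.16  0.97  0.08]
```

move_arm(
  deltas=[
    {"linear": [-0.2, 0, 0], "turn": [0, 0, 0], "claw": 1},
    {"linear": [-0.3, 0.01, 0], "turn": [0, 0, 0], "claw": 1},
    {"linear": [-0.4, 0.01, 0], "turn": [0, 0, 0], "claw": 1},
    {"linear": [-0.4, 0.01, 0], "turn": [0, 0, 0], "claw": 1},
    {"linear": [-0.4, 0.01, 0], "turn": [0, 0, 0], "claw": 1},
    {"linear": [-0.4, 0.01, 0], "turn": [0, 0, 0], "claw": 1},
    {"linear": [-0.4, 0.01, 0], "turn": [0, 0, 0], "claw": 1},
    {"linear": [-0.4, 0.01, 0], "turn": [0, 0, 0], "claw": 1},
    {"linear": [-0.4, 0.01, 0], "turn": [0, 0, 0], "claw": 1},
    {"linear": [-0.4, 0.01, 0], "turn": [0, 0, 0], "claw": 1},
    {"linear": [-0.4, 0.01, 0], "turn": [0, 0, 0], "claw": 1},
    {"linear": [-0.4, 0.01, 0], "turn": [0, 0, 0], "claw": 1},
    {"linear": [-0.4, 0.01, 0], "turn": [0, 0, 0], "claw": 1},
    {"linear": [-0.4, 0.01, 0], "turn": [0, 0, 0], "claw": 1},
    {"linear": [-0.4, 0.01, 0], "turn": [0, 0, 0], "claw": 1},
    {"linear": [-0.3, 0.01, 0], "turn": [0, 0, 0], "claw": 1},
    {"linear": [-0.2, 0, 0], "turn": [0, 0, 0], "claw": 1},
    {"linear": [0, 0, 0], "turn": [0, 0, 0], "claw": 1},
    {"linear": [0, 0, 0], "turn": [0, 0, 0], "claw": 1},
  ],
)

```text
time: 7.87
position: [0.5145, -0.2588, 0.0685]
tool_rot: [2.089, 2.344, -0.002]
ft_force: [-0.4, -2.0, -1.9]
grip_width: 0.141
```

```bash
python3 - <<'E'
from h import *
p,M=pose();d=grab("wrist","w3.png");t=grab("top","t3.png")
a=p+np.array([.4793-.4872,.0035+.0639,0]);print("axis est",a)
c=cv2.resize(cv2.imread("pics/t3.png")[170:280,250:440],None,fx=2.95,fy=2.95,interpolation=cv2.INTER_CUBIC)
w=cv2.imread("pics/w3.png")[:, :]
c=cv2.resize(c,(560,int(c.shape[0]*560/c.shape[1])));w=cv2.resize(w,(360,270))
o=np.zeros((600,560,3),np.uint8);o[:c.shape[0]]=c;o[330:600,:360]=w;cv2.imwrite("pics/c3.png",o)
E
```

```text
t 7.87 pos [ 0.5145 -0.2588  0.0685] x_yaw 96.6 z [ 0.001 -0.002 -1.   ] F [-0.4 -2.  -1.9] grip 0.141 q [ 0.88  0.37 -0.54  1.82  0.22  1.02  0.37]
axis est [ 0.50655956 -0.19136959  0.06845761]
```

View pics/c3.png

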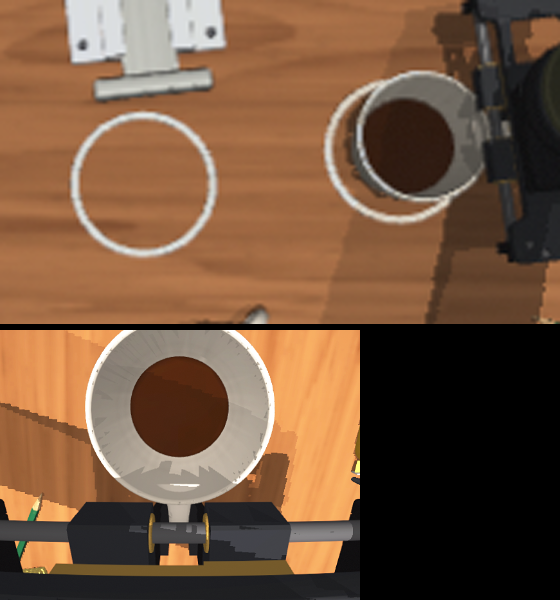

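The mug stands upright over the side ring. Its rim centre is at crop (421,136) and is displaced by perspective. I'll release, rise and check.

move_arm(
  deltas=[
    {"linear": [0, 0, 0], "turn": [0, 0, 0], "claw": 0.6},
    {"linear": [0, 0, 0], "turn": [0, 0, 0], "claw": 0.6},
    {"linear": [0, 0, 0], "turn": [0, 0, 0], "claw": 0.6},
    {"linear": [0, 0, 0], "turn": [0, 0, 0], "claw": 0.6},
    {"linear": [0, 0, 0], "turn": [0, 0, 0], "claw": 0.6},
    {"linear": [0, 0, 0], "turn": [0, 0, 0], "claw": 0.6},
    {"linear": [0, 0, -0.3], "turn": [0, 0, 0], "claw": 0.6},
    {"linear": [0, 0, -0.5], "turn": [0, 0, 0], "claw": 0.6},
    {"linear": [0, 0, -0.6], "turn": [0, 0, 0], "claw": 0.6},
    {"linear": [0, 0, -0.6], "turn": [0, 0, 0], "claw": 0.6},
    {"linear": [0, 0, -0.6], "turn": [0, 0, 0], "claw": 0.6},
    {"linear": [0, 0, -0.6], "turn": [0, 0, 0], "claw": 0.6},
    {"linear": [0, 0, -0.6], "turn": [0, 0, 0], "claw": 0.6},
    {"linear": [0, 0, -0.6], "turn": [0, 0, 0], "claw": 0.6},
    {"linear": [0, 0, 0], "turn": [0, 0, 0], "claw": 0.6},
    {"linear": [0, 0, 0], "turn": [0, 0, 0], "claw": 0.6},
  ],
)

```text
time: 9.3
position: [0.515, -0.2572, 0.2016]
tool_rot: [2.087, 2.345, 0.0]
ft_force: [0.7, 0.1, -0.2]
grip_width: 0.403
```

```bash
python3 - <<'E'
from h import *
p,M=pose();d=grab("wrist","w4.png");t=grab("top","t4.png")
print("top rim prev",onz(t,392.8,216.1,.095))
def rimfit(d,box):
    im=d["image"];hsv=cv2.cvtColor(im,cv2.COLOR_RGB2HSV);u0,u1,v0,v1=box
    m=np.zeros(im.shape[:2],np.uint8);m[v0:v1,u0:u1]=((hsv[...,1]<60)&(hsv[...,2]>175))[v0:v1,u0:u1]
    return m
w=cv2.imread("pics/w4.png");cv2.imwrite("pics/c4.png",w)
E
```

```text
t 9.3 pos [ 0.515  -0.2572  0.2016] x_yaw 96.66 z [ 0.002 -0.002 -1.   ] F [ 0.7  0.1 -0.2] grip 0.403 q [ 0.91  0.23 -0.57  1.68  0.13  1.26  0.43]
top rim prev [ 0.50561004 -0.18794904  0.095     ]
```

View pics/c4.png

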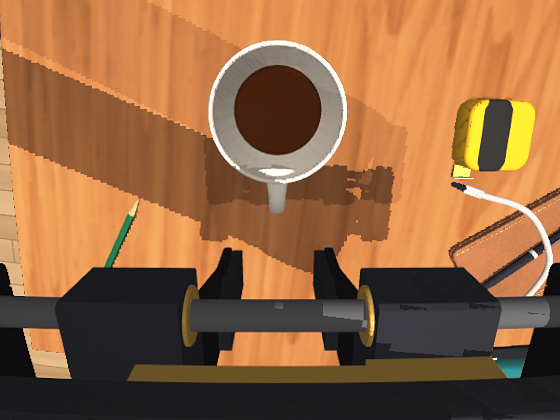

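```bash
python3 - <<'E'
from h import *
d=load("wrist")
P=np.array([onz(d,*p,.095)[:2] for p in [(209,112),(347,112),(277,40),(277,185),(226,63),(329,63)]])*1000
print(cv2.minEnclosingCircle(P.astype(np.float32)),cv2.fitEllipse(P.astype(np.float32)))
rel([.655,-.03,.25])
E
```

```text
((507.8572998046875, -189.15769958496094), 46.801918029785156) ((508.4051513671875, -188.92630004882812), (91.1876220703125, 93.9700698852539), 17.26087188720703)
t 9.4 pos [ 0.5138 -0.2569  0.1995] x_yaw 96.65 z [-0.001  0.    -1.   ] F [-0.4 -0.  -0.4] grip 0.398 q [ 0.91  0.23 -0.57  1.69  0.13  1.26  0.43]
units [ 6.97  5.55 -1.68]
```

The mug axis is about (0.508,-0.189) and the ring centre about (0.507,-0.190), so they agree within 2 mm. Next I'll look at the stand.

move_arm(
  deltas=[
    {"linear": [0, 0, -0.84], "turn": [0, 0, 0], "claw": 0.2},
    {"linear": [0, 0, -0.84], "turn": [0, 0, 0], "claw": 0.2},
    {"linear": [0.7, 0.55, 0], "turn": [0, 0, 0], "claw": 0.2},
    {"linear": [0.7, 0.55, 0], "turn": [0, 0, 0], "claw": 0.2},
    {"linear": [0.7, 0.55, 0], "turn": [0, 0, 0], "claw": 0.2},
    {"linear": [0.7, 0.55, 0], "turn": [0, 0, 0], "claw": 0.2},
    {"linear": [0.7, 0.55, 0], "turn": [0, 0, 0], "claw": 0.2},
    {"linear": [0.7, 0.55, 0], "turn": [0, 0, 0], "claw": 0.2},
    {"linear": [0.7, 0.55, 0], "turn": [0, 0, 0], "claw": 0.2},
    {"linear": [0.7, 0.55, 0], "turn": [0, 0, 0], "claw": 0.2},
    {"linear": [0.7, 0.55, 0], "turn": [0, 0, 0], "claw": 0.2},
    {"linear": [0.7, 0.55, 0], "turn": [0, 0, 0], "claw": 0.2},
    {"linear": [0, 0, 0], "turn": [0, 0, 0], "claw": 0.2},
    {"linear": [0, 0, 0], "turn": [0, 0, 0], "claw": 0.2},
  ],
)

```text
time: 10.57
position: [0.6536, -0.0269, 0.2488]
tool_rot: [-2.082, -2.349, 0.001]
ft_force: [-0.1, -0.8, 0.9]
grip_width: 0.802
```

```bash
python3 - <<'E'
from h import *
pose();d=grab("wrist","w5.png")
w=cv2.imread("pics/w5.png");cv2.imwrite("pics/c5.png",cv2.resize(w[:280],None,fx=1.42,fy=1.42,interpolation=cv2.INTER_CUBIC))
E
```

```text
t 10.57 pos [ 0.6536 -0.0269  0.2488] x_yaw 96.89 z [-0.003  0.001 -1.   ] F [-0.1 -0.8  0.9] grip 0.802 q [ 0.51  0.41 -0.68  1.41  0.25  1.41 -0.05]
```

View pics/c5.png

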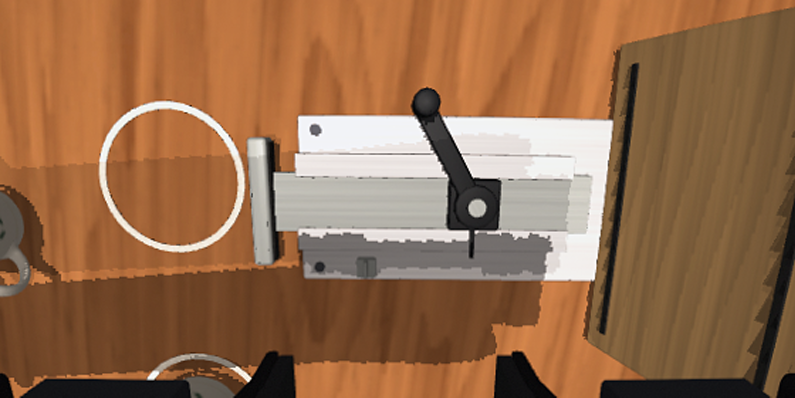

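The view shows the post top at (426,101), the stud at (478,208), the pointer tip at (472,257) and the tab at (366,267), all in crop coordinates divided by 1.42. I'll enlarge the pointer and tab.

```bash
python3 - <<'E'
from h import *
w=cv2.imread("pics/w5.png")[150:205,240:345];w=np.clip(w.astype(float)*1.6,0,255).astype(np.uint8)
cv2.imwrite("pics/c6.png",cv2.resize(w,None,fx=7.5,fy=7.5,interpolation=cv2.INTER_CUBIC))
d=load("wrist");g=lambda u,v,z:onz(d,u/1.42,v/1.42,z)
A,B,C,D=[g(*p,.008) for p in [(298,116),(303,279),(612,120),(597,280)]]
for n,v in(("front",A-B),("left",C-A),("right",D-B)): print(n,np.degrees(np.arctan2(v[1],v[0])).round(2),np.linalg.norm(v).round(4))
F1,F2=g(248,139,.028),g(256,263,.028);v=F1-F2;print("foot",np.degrees(np.arctan2(v[1],v[0])),np.linalg.norm(v))
print("post",g(426,101,.078),"stud",g(478,208,.045))
E
```

```text
front 95.81 0.119
left 6.45 0.2222
right 6.73 0.2262
foot 96.29848961601697 0.0861855535434292
post [0.65978614 0.07558146 0.078     ] stud [0.70474178 0.0153101  0.045     ]
```

View pics/c6.png

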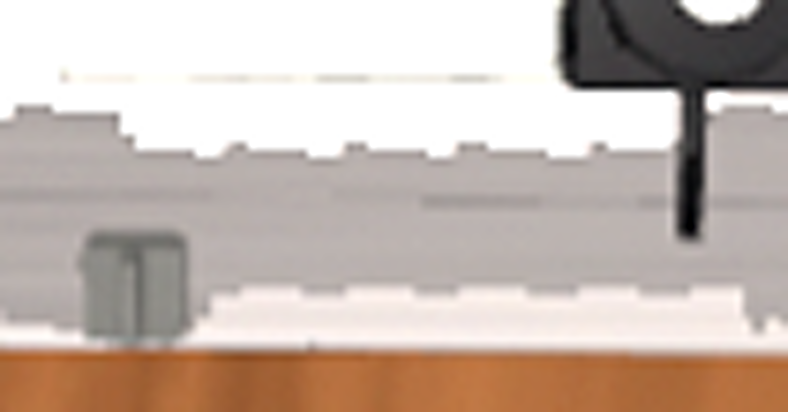

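```bash
python3 - <<'E'
from h import *
d=load("wrist");t=load("top");t0={**t}
g=lambda u,v,z:onz(d,u/1.42,v/1.42,z)
im=cv2.imread("pics/top0.png")
# post top centre in top0 and w5 by dark mask
for nm,dd,box in(("top",t,(258,282,138,162)),("w",d,(286,314,60,82))):
    I=cv2.imread("pics/top0.png" if nm=="top" else "pics/w5.png");u0,u1,v0,v1=box
    m=(I.max(2)<60).astype(np.uint8)[v0:v1,u0:u1]
    dist=cv2.distanceTransform(np.pad(m,1),cv2.DIST_L2,5);_,r,_,mx=cv2.minMaxLoc(dist);u=mx[0]-1+u0;v=mx[1]-1+v0
    print(nm,u,v,r,onz(dd,u,v,.074).round(4),onz(dd,u,v,.078).round(4))
print("stud",onz(t,250+140/3.1,80+160/3.1,.045).round(4),g(478,208,.045).round(4))
yaw=np.radians(6.4);ex=np.array([np.cos(yaw),np.sin(yaw)])
pt=onz(d,332,181.7,.026)[:2];rd=onz(d,257.1,188,.028)[:2];print("pointer",pt,"ridge",rd,"pull",(pt-rd)@ex, "lat",(pt-rd)@[-ex[1],ex[0]])
piv=pt+.038*np.array([-ex[1],ex[0]]);print("pivot from pointer",piv)
for th in(.9,1.,1.1):
    print(th,piv+.075*(-np.cos(th)*ex+np.sin(th)*np.array([-ex[1],ex[0]])))
E
```

```text
top 268 149 4.393799781799316 [0.6529 0.072  0.074 ] [0.6518 0.0718 0.078 ]
w 303 77 4.199999809265137 [0.663  0.0716 0.074 ] [0.6628 0.0714 0.078 ]
stud [0.7008 0.0128 0.045 ] [0.7047 0.0153 0.045 ]
pointer [ 0.70926097 -0.02289458] ridge [ 0.63403908 -0.03820048] pull 0.07645923538867806 lat 0.006825609107301016
pivot from pointer [0.70502515 0.0148686 ]
0.9 [0.6521462  0.06805522]
1.0 [0.65772018 0.0730686 ]
1.1 [0.66376681 0.07750046]
```

```bash
python3 -c "
from h import *
rel([.658,.0745,.066])"
```

```text
t 10.62 pos [ 0.6533 -0.029   0.249 ] x_yaw 96.73 z [-0.003 -0.    -1.   ] F [ 0.1 -1.2 -0.5] grip 0.8 q [ 0.51  0.41 -0.68  1.41  0.25  1.41 -0.05]
units [3.41 0.57 6.1 ]
```

move_arm(
  deltas=[
    {"linear": [0.7, 0.12, 0], "turn": [0, 0, 0], "claw": 0},
    {"linear": [0.7, 0.12, 0], "turn": [0, 0, 0], "claw": 0},
    {"linear": [0.7, 0.12, 0], "turn": [0, 0, 0], "claw": 0},
    {"linear": [0.7, 0.12, 0], "turn": [0, 0, 0], "claw": 0},
    {"linear": [0.61, 0.09, 0], "turn": [0, 0, 0], "claw": 0},
    {"linear": [0, 0, 0.5], "turn": [0, 0, 0], "claw": 0},
    {"linear": [0, 0, 0.7], "turn": [0, 0, 0], "claw": 0},
    {"linear": [0, 0, 0.7], "turn": [0, 0, 0], "claw": 0},
    {"linear": [0, 0, 0.7], "turn": [0, 0, 0], "claw": 0},
    {"linear": [0, 0, 0.7], "turn": [0, 0, 0], "claw": 0},
    {"linear": [0, 0, 0.7], "turn": [0, 0, 0], "claw": 0},
    {"linear": [0, 0, 0.7], "turn": [0, 0, 0], "claw": 0},
    {"linear": [0, 0, 0.6], "turn": [0, 0, 0], "claw": 0},
    {"linear": [0, 0, 0.5], "turn": [0, 0, 0], "claw": 0},
    {"linear": [0, 0, 0.3], "turn": [0, 0, 0], "claw": 0},
    {"linear": [0, 0, 0], "turn": [0, 0, 0], "claw": 0},
    {"linear": [0, 0, 0], "turn": [0, 0, 0], "claw": 0},
    {"linear": [0, 0, 0], "turn": [0, 0, 0], "claw": 0},
  ],
)

```text
time: 12.12
position: [0.6599, 0.0742, 0.0688]
tool_rot: [2.088, 2.345, 0.002]
ft_force: [-0.2, 0.9, 0.1]
grip_width: 1.0
```

```bash
python3 - <<'E'
from h import *
p,M=pose();d=grab("wrist","w7.png");t=grab("top","t7.png")
print("tcp-axis at z.078 projects",proj(d,[p[0],p[1],.078]),proj(d,[.66,.0755,.078]),proj(t,[p[0],p[1],.078]))
E
```

```text
t 12.12 pos [0.6599 0.0742 0.0688] x_yaw 96.64 z [ 0.002  0.    -1.   ] F [-0.2  0.9  0.1] grip 1.0 q [ 0.34  0.57 -0.65  1.58  0.37  1.12 -0.29]
tcp-axis at z.078 projects (np.float64(275.5680318903697), np.float64(304.2196179733003)) (np.float64(276.2911980068082), np.float64(301.4807153612679)) (np.float64(266.95313600591993), np.float64(145.3797451511936))
```

View pics/w7.png

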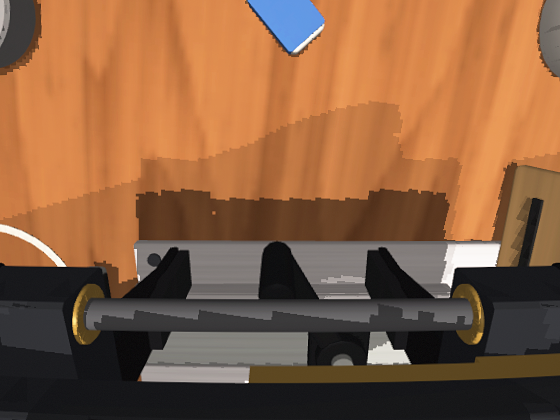

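```bash
python3 - <<'E'
from h import *
d=load("wrist");rel([.6600,.0742,.065])
for y in(.070,.0742,.078):
    print(y,[np.round(proj(d,[.66,y+.008,z]),0) for z in(.024,.031,.038,.078)],np.round(proj(d,[.66,y,.078]),0))
for z in(.024,.031,.038): print(z,onz(d,277,241,z).round(4))
E
```

```text
t 12.22 pos [0.66   0.0744 0.069 ] x_yaw 96.64 z [ 0.002  0.    -1.   ] F [ 0.4 -0.1 -0. ] grip 0.998 q [ 0.34  0.57 -0.65  1.58  0.37  1.12 -0.29]
units [-0.01  0.    0.13]
0.07 [array([277., 244.]), array([277., 249.]), array([277., 255.]), array([277., 296.])] [275. 313.]
0.0742 [array([278., 237.]), array([278., 242.]), array([278., 247.]), array([278., 287.])] [276. 304.]
0.078 [array([279., 230.]), array([279., 235.]), array([279., 240.]), array([279., 279.])] [277. 296.]
0.024 [0.6598 0.0798 0.024 ]
0.031 [0.6595 0.0827 0.031 ]
0.038 [0.6591 0.0856 0.038 ]
```

The dark post silhouette (columns 262–292, base edge at row 241) gives the post at (0.660,0.0745), which is centred on the TCP. I'll lower 4 mm and grip.

move_arm(
  deltas=[
    {"linear": [0, 0, 0.1], "turn": [0, 0, 0], "claw": 0},
    {"linear": [0, 0, 0], "turn": [0, 0, 0], "claw": 1},
    {"linear": [0, 0, 0], "turn": [0, 0, 0], "claw": 1},
    {"linear": [0, 0, 0], "turn": [0, 0, 0], "claw": 1},
    {"linear": [0, 0, 0], "turn": [0, 0, 0], "claw": 1},
    {"linear": [0, 0, 0], "turn": [0, 0, 0], "claw": 1},
    {"linear": [0, 0, 0], "turn": [0, 0, 0], "claw": 1},
    {"linear": [0, 0, 0], "turn": [0, 0, 0], "claw": 1},
    {"linear": [0, 0, 0], "turn": [0, 0, 0], "claw": 1},
    {"linear": [0, 0, 0], "turn": [0, 0, 0], "claw": 1},
    {"linear": [0, 0, 0], "turn": [0, 0, 0], "claw": 1},
    {"linear": [0, 0, 0], "turn": [0, 0, 0], "claw": 1},
    {"linear": [0, 0, 0], "turn": [0, 0, 0], "claw": 1},
    {"linear": [0, 0, 0], "turn": [0, 0, 0], "claw": 1},
    {"linear": [0, 0, 0], "turn": [0, 0, 0], "claw": 1},
    {"linear": [0, 0, 0], "turn": [0, 0, 0], "claw": 1},
    {"linear": [0, 0, 0], "turn": [0, 0, 0], "claw": 1},
    {"linear": [0, 0, 0], "turn": [0, 0, 0], "claw": 1},
  ],
  grip_force=25,
)

```text
time: 13.72
position: [0.659, 0.0742, 0.0645]
tool_rot: [2.089, 2.346, -0.0]
ft_force: [-0.1, -1.0, -0.3]
grip_width: 0.172
```

```bash
python3 -c "
from h import *
p,M=pose();print(M.T@np.array([-np.cos(.1117),-np.sin(.1117),0]))"
```

```text
t 13.72 pos [0.659  0.0742 0.0645] x_yaw 96.65 z [ 0. -0. -1.] F [-0.1 -1.  -0.3] grip 0.172 q [ 0.33  0.57 -0.65  1.59  0.38  1.11 -0.29]
[ 4.34942691e-03 -9.99990541e-01 -4.16300237e-06]
```

move_arm(
  deltas=[
    {"linear": [0, -0.1, 0], "turn": [0, 0, 0], "claw": 1},
    {"linear": [0, -0.15, 0], "turn": [0, 0, 0], "claw": 1},
    {"linear": [0, -0.2, 0], "turn": [0, 0, 0], "claw": 1},
    {"linear": [0, -0.2, 0], "turn": [0, 0, 0], "claw": 1},
    {"linear": [0, -0.2, 0], "turn": [0, 0, 0], "claw": 1},
    {"linear": [0, -0.2, 0], "turn": [0, 0, 0], "claw": 1},
    {"linear": [0, -0.2, 0], "turn": [0, 0, 0], "claw": 1},
    {"linear": [0, -0.2, 0], "turn": [0, 0, 0], "claw": 1},
    {"linear": [0, -0.2, 0], "turn": [0, 0, 0], "claw": 1},
    {"linear": [0, -0.2, 0], "turn": [0, 0, 0], "claw": 1},
    {"linear": [0, -0.2, 0], "turn": [0, 0, 0], "claw": 1},
    {"linear": [0, -0.2, 0], "turn": [0, 0, 0], "claw": 1},
    {"linear": [0, -0.2, 0], "turn": [0, 0, 0], "claw": 1},
    {"linear": [0, -0.1, 0], "turn": [0, 0, 0], "claw": 1},
    {"linear": [0, 0, 0], "turn": [0, 0, 0], "claw": 1},
    {"linear": [0, 0, 0], "turn": [0, 0, 0], "claw": 1},
    {"linear": [0, 0, 0], "turn": [0, 0, 0], "claw": 1},
    {"linear": [0, 0, 0], "turn": [0, 0, 0], "claw": 1},
  ],
)

```text
time: 15.22
position: [0.5831, 0.0653, 0.0645]
tool_rot: [-2.089, -2.346, 0.0]
ft_force: [2.5, -2.6, -1.1]
grip_width: 0.174
```

```bash
python3 - <<'E'
from h import *
p,M=pose();print("moved along -x stand",(np.array([.659,.0742])-p[:2])@[np.cos(.1117),np.sin(.1117)])
t=grab("top","t8.png");s=grab("scene","s8.png")
a=cv2.imread("pics/t8.png")[85:215,225:355];b=cv2.imread("pics/s8.png")[165:245,215:325]
cv2.imwrite("pics/c8.png",np.vstack([cv2.resize(a,(300,300),interpolation=cv2.INTER_CUBIC),np.zeros((4,300,3),np.uint8)]) if 0 else np.hstack([cv2.resize(a,(400,400),interpolation=cv2.INTER_CUBIC),cv2.resize(b,(400,291),interpolation=cv2.INTER_CUBIC) if 0 else cv2.copyMakeBorder(cv2.resize(b,(400,291),interpolation=cv2.INTER_CUBIC),0,109,0,0,0)]))
E
```

```text
t 15.22 pos [0.5831 0.0653 0.0645] x_yaw 96.65 z [-0. -0. -1.] F [ 2.5 -2.6 -1.1] grip 0.174 q [ 0.42  0.43 -0.69  1.79  0.31  1.04 -0.28]
moved along -x stand 0.0763674403541677
```

View pics/c8.png

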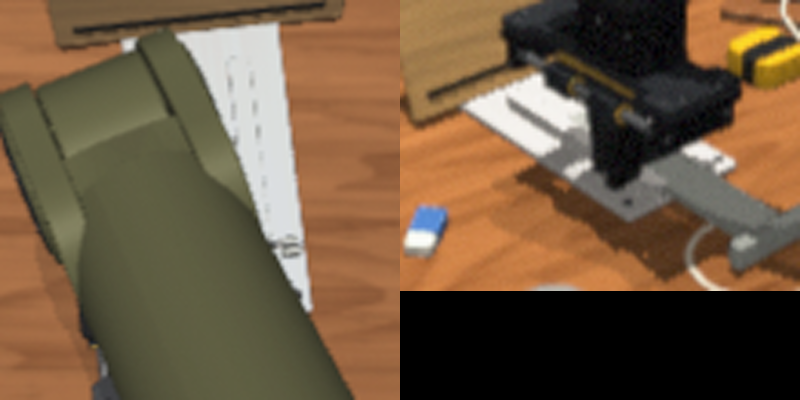

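```bash
python3 - <<'E'
from h import *
t=load("top");I=t["image"].mean(2).astype(int)
print("cols",list(range(308,328)))
for v in range(157,174): print(v,I[v,308:328])
ex=np.array([np.cos(.1117),np.sin(.1117)])
for u,v,z in[(314.4,164.6,.026),(319.9,165.3,.028)]:
    P=onz(t,u,v,z)[:2];print(P,P@ex)
print("expect ridge px",proj(t,[.63404,-.0382,.028]),"axis line",[np.round(proj(t,[*(np.array([.63404,-.0382])+k*np.array([-ex[1],ex[0]])),.027]),1) for k in(-.007,0,.007,.014)])
E
```

```text
cols [308, 309, 310, 311, 312, 313, 314, 315, 316, 317, 318, 319, 320, 321, 322, 323, 324, 325, 326, 327]
157 [ 52 118 195 219 219 221 221 222 222 221 222 221 220 221 189 126 101 100
 101 102]
158 [ 54  88 185 221 221 221 221 221 222 222 221 221 220 220 198 138  98  99
  99  99]
159 [ 55  60 177 221 221 221 221 221 222 221 222 221 220 220 214 161  96  96
  97  97]
160 [ 58  53 128 200 212 213 221 221 222 221 222 221 220 220 218 169  99 101
 100 101]
161 [ 59  56  71 180 196 201 221 221 221 212 182 176 192 210 218 171 101 107
 107 107]
162 [ 60  58  54 128 172 207 221 202 198 198 179 177 169 182 214 175 106 112
 113 113]
163 [ 61  58  56  71 114 138 154 164 168 183 194 192 188 199 198 151 106 109
 110 113]
164 [ 63  60  58  55  61  77 114 152 140 121 122 114 113 129 168 157 111 103
 105 107]
165 [ 64  61  60  57  52  72 115 170 160 120 131 156 168 170 165 145 114  99
 100 101]
166 [ 66  63  61  59  54 101 178 214 180 158 179 185 190 190 188 172 133 101
 102 103]
167 [ 66  65  62  60  56  72 133 200 176 142 159 138 121 119 162 193 157 104
 104 104]
168 [ 67  65  64  60  58  55  69 178 185 143 146 138 153 166 196 215 170 107
 106 106]
169 [ 68  66  64  62  60  57  54 128 191 212 211 211 214 215 218 220 172 104
 110 109]
170 [ 70  68  65  63  61  58  56  70 180 221 221 221 222 221 220 221 174 106
 112 113]
171 [ 70  68  67  64  63  60  58  53 128 201 221 221 222 221 220 221 177 110
 116 117]
172 [ 70  70  68  66  64  61  59  55  71 181 221 221 221 221 220 221 179 113
 114 113]
173 [ 71  70  69  67  65  62  60  58  54 129 201 221 221 221 220 221 184 121
 110 110]
[ 0.63001368 -0.03100462] 0.6226314435958553
[ 0.6279672  -0.04322523] 0.6192355047621476
expect ridge px (np.float64(317.64935536209447), np.float64(162.6542716620378)) axis line [array([320.7, 162.4]), array([317.6, 162.8]), array([314.5, 163.1]), array([311.4, 163.4])]
```

move_arm(
  deltas=[
    {"linear": [0, 0.04, 0], "turn": [0, 0, 0], "claw": 1},
    {"linear": [0, 0, 0], "turn": [0, 0, 0], "claw": 1},
    {"linear": [0, 0, 0], "turn": [0, 0, 0], "claw": 1},
    {"linear": [0, 0, 0], "turn": [0, 0, 0], "claw": 1},
    {"linear": [-0.085, -0.132, 0], "turn": [0, 0, -0.9], "claw": 1},
    {"linear": [-0.085, -0.132, 0], "turn": [0, 0, -0.9], "claw": 1},
    {"linear": [-0.085, -0.132, 0], "turn": [0, 0, -0.9], "claw": 1},
    {"linear": [-0.085, -0.132, 0], "turn": [0, 0, -0.9], "claw": 1},
    {"linear": [-0.085, -0.132, 0], "turn": [0, 0, -0.9], "claw": 1},
    {"linear": [0, 0, 0], "turn": [0, 0, 0], "claw": 1},
    {"linear": [0, 0, 0], "turn": [0, 0, 0], "claw": 1},
  ],
)

```text
time: 16.23
position: [0.5681, 0.0487, 0.0645]
tool_rot: [-1.698, -2.643, -0.001]
ft_force: [2.9, -1.3, -2.4]
grip_width: 0.172
```

```bash
cat >> h.py <<'E'
def legst(p):
    y=.1117;ex=np.array([np.cos(y),np.sin(y)]);ey=np.array([-ex[1],ex[0]]);q=p[:2]-np.array([.705,.0149])
    b=q@ey;a=-(q@ex);th=np.arcsin(np.clip(b/.075,-1,1));print("lever",th.round(3),"leg",(a-.075*np.cos(th)).round(4))
E
python3 -c "
from h import *
p,M=pose();legst(p)"
```

```text
t 16.23 pos [0.5681 0.0487 0.0645] x_yaw 114.55 z [ 0.  0. -1.] F [ 2.9 -1.3 -2.4] grip 0.172 q [ 0.51  0.41 -0.76  1.83  0.33  1.03  0.05]
lever 0.71 leg 0.0754
```

The path is tracking well: lever about 0.71, leg about 0.0754, and forces small. I'll finish the swing.

move_arm(
  deltas=[
    {"linear": [-0.085, -0.132, 0], "turn": [0, 0, -0.9], "claw": 1},
    {"linear": [-0.085, -0.132, 0], "turn": [0, 0, -0.9], "claw": 1},
    {"linear": [-0.085, -0.132, 0], "turn": [0, 0, -0.9], "claw": 1},
    {"linear": [-0.085, -0.132, 0], "turn": [0, 0, -0.9], "claw": 1},
    {"linear": [-0.085, -0.132, 0], "turn": [0, 0, -0.9], "claw": 1},
    {"linear": [-0.085, -0.132, 0], "turn": [0, 0, -0.9], "claw": 1},
    {"linear": [-0.085, -0.132, 0], "turn": [0, 0, -0.9], "claw": 1},
    {"linear": [-0.085, -0.132, 0], "turn": [0, 0, -0.9], "claw": 1},
    {"linear": [-0.085, -0.132, 0], "turn": [0, 0, -0.9], "claw": 1},
    {"linear": [-0.085, -0.132, 0], "turn": [0, 0, -0.9], "claw": 1},
    {"linear": [-0.085, -0.132, 0], "turn": [0, 0, -0.9], "claw": 1},
    {"linear": [0, 0, 0], "turn": [0, 0, 0], "claw": 1},
    {"linear": [0, 0, 0], "turn": [0, 0, 0], "claw": 1},
    {"linear": [0, 0, 0], "turn": [0, 0, 0], "claw": 1},
    {"linear": [0, 0, 0], "turn": [0, 0, 0], "claw": 1},
  ],
)

```text
time: 17.48
position: [0.5554, 0.0004, 0.0645]
tool_rot: [0.701, 3.062, 0.001]
ft_force: [2.6, 1.3, -3.3]
grip_width: 0.178
```

```bash
python3 - <<'E'
from h import *
p,M=pose();legst(p)
t=grab("top","t9.png");s=grab("scene","s9.png");w=grab("wrist","w9.png")
a=cv2.imread("pics/t9.png")[110:250,260:430];b=cv2.imread("pics/w9.png")
o=np.hstack([cv2.resize(a,(486,400),interpolation=cv2.INTER_CUBIC),cv2.copyMakeBorder(cv2.resize(b,(310,232)),0,168,0,0,0)])
cv2.imwrite("pics/c9.png",o)
for n,d in(("top",t),("scene",s),("wrist",w)): print(n,np.round(proj(d,[.634,-.0382,.028]),1),np.round(proj(d,[.63404+.0068*.1115,-.0382+.0068*.994,.026]),1))
E
```

```text
t 17.48 pos [5.554e-01 4.000e-04 6.450e-02] x_yaw 154.22 z [ 0.     0.001 -1.   ] F [ 2.6  1.3 -3.3] grip 0.178 q [ 0.7   0.43 -0.89  1.86  0.38  1.04  0.78]
lever 0.03 leg 0.0753
top [317.6 162.7] [314.6 162.5]
scene [292.7 198.8] [290.8 199.9]
wrist [275.7 386. ] [286.2 380.7]
```

View pics/c9.png

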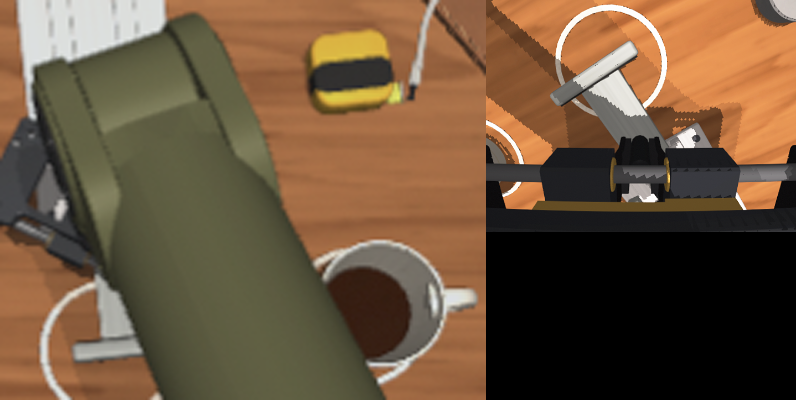

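The last view shows the mug on the side ring at (378,300), the tape measure and front ring undisturbed, and the leg out over the front ring with its foot clear. My views are used up, so I'll measure the leg extension numerically from the foot's front top edge. I'll also look at where the pointer sits.

```bash
python3 - <<'E'
from h import *
ex=np.array([np.cos(.1117),np.sin(.1117)]);ey=np.array([-ex[1],ex[0]])
w=load("wrist");I=cv2.cvtColor(w["image"],cv2.COLOR_RGB2HSV)
# foot front edge: march along -ex at fixed lateral offsets on plane z=.028, find saturation jump
for piv_y in(-.03,-.015,0.015,.03):
    base=np.array([.705,.0149])+piv_y*ey
    prof=[]
    for a in np.arange(.205,.255,.001):
        P=base-a*ex;u,v=proj(w,[P[0],P[1],.028]);u,v=int(round(u)),int(round(v))
        prof.append(int(I[v,u,1]) if 0<=u<560 and 0<=v<420 else -1)
    prof=np.array(prof);print(piv_y,"last grey a=",[round(.205+.001*i,3) for i in range(len(prof)-1) if prof[i]<70<=prof[i+1]],"first",[round(.205+.001*i,3) for i in range(len(prof)-1) if prof[i]>=70>prof[i+1]])
E
```

```text
-0.03 last grey a= [0.231] first [0.217]
-0.015 last grey a= [0.231] first [0.249]
0.015 last grey a= [0.231] first []
0.03 last grey a= [0.231] first [0.216]
```

move_arm(
  deltas=[
    {"linear": [-0.027, -0.042, 0], "turn": [0, 0, 0], "claw": 1},
    {"linear": [0, 0, 0], "turn": [0, 0, 0], "claw": 1},
    {"linear": [0, 0, 0], "turn": [0, 0, 0], "claw": 1},
    {"linear": [0, 0, 0], "turn": [0, 0, 0], "claw": 1},
  ],
)

```text
time: 17.97
position: [0.5555, -0.0014, 0.0645]
tool_rot: [-0.699, -3.063, -0.001]
ft_force: [3.4, 3.1, -3.6]
grip_width: 0.181
```

```bash
python3 -c "
from h import *
for i in range(1): p,M=pose();legst(p)
t=load('top')
I=t['image'].mean(2).astype(int)
for v in range(157,172): print(v,I[v,306:326])"
```

```text
t 17.97 pos [ 0.5555 -0.0014  0.0645] x_yaw 154.29 z [ 0.     0.001 -1.   ] F [ 3.4  3.1 -3.6] grip 0.181 q [ 0.71  0.43 -0.89  1.86  0.38  1.04  0.79]
lever 0.006 leg 0.0754
157 [87 86 87 86 85 85 85 85 85 84 83 82 82 83 83 85 85 85 83 83]
158 [86 86 87 86 85 85 85 85 85 84 84 84 84 85 84 85 84 85 84 83]
159 [86 86 86 86 85 85 85 85 85 85 85 86 86 85 85 85 84 84 85 84]
160 [87 87 86 86 86 85 86 85 86 85 86 86 86 85 85 85 84 85 84 84]
161 [86 86 86 87 84 85 85 86 86 86 86 86 86 86 85 84 85 85 85 85]
162 [87 85 86 86 85 85 84 85 85 86 86 85 86 86 85 85 85 84 85 84]
163 [87 85 85 84 84 84 85 85 86 86 85 86 86 86 86 86 85 85 85 84]
164 [86 84 83 84 84 84 85 85 85 86 85 86 86 86 86 85 85 85 85 85]
165 [84 84 84 84 84 84 84 85 85 85 85 85 85 86 86 85 85 84 85 84]
166 [83 83 84 84 84 83 84 85 84 85 85 86 85 86 86 85 85 85 84 84]
167 [82 83 83 84 84 84 84 84 85 85 85 85 86 86 86 86 86 85 86 85]
168 [83 84 84 84 83 84 84 84 85 86 85 85 86 86 85 87 86 86 85 85]
169 [81 83 83 83 84 83 84 84 85 84 85 86 86 86 85 85 86 86 85 85]
170 [79 82 83 83 84 84 84 83 84 86 85 86 86 86 86 86 87 86 85 85]
171 [79 81 82 84 84 83 84 84 84 84 85 85 85 86 86 86 86 86 86 85]
```

```bash
python3 -c "
from h import *
p,M=pose();legst(p);print(ctrl.close_job())"
```

```text
t 17.97 pos [ 0.5555 -0.0014  0.0645] x_yaw 154.29 z [ 0.     0.001 -1.   ] F [ 3.4  3.1 -3.6] grip 0.181 q [ 0.71  0.43 -0.89  1.86  0.38  1.04  0.79]
lever 0.006 leg 0.0754
the job is handed in; nothing more can be done
None
```

I slid the mug by its handle to the side ring and pulled the leg out to its mark with the lever open. I then swung the lever closed around its pivot and handed in at 18 s, still gripping the post at 25 N.

**Mug:** the wrist camera put its axis at about (0.508, -0.189), within about 2 mm of the ring centre. The top view after the swing showed it still on the ring.

**Leg:** the arm pose puts it at 75.4 mm and the foot's front edge in the wrist image at about 74.5 mm. The mark was measured at 76.5 mm from the wrist camera. With the lever open, the top view suggested I had pulled up to about 2.5 mm too far, so I backed off 1 mm. These readings differ by only a few millimetres, inside the 7 mm tolerance.

**Lever:** the arm pose puts it at about 0.01 rad, and the side force rose when I pushed slightly further, so it is probably against its stop.

**Not checked:** with the lever closed, the arm and gripper hid the pointer and tab from the cameras I checked. The final alignment therefore rests on the arm pose and foot edge, not a direct view. I did not measure whether the tin, tape measure and eraser had moved. The tape measure looked undisturbed in the last view, and the gripper's path stayed clear of all three.

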